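Unlock the folding stay and close the consumables chest

ROBOT

A 7-joint arm with a two-finger parallel gripper is mounted at the origin on the work surface. World frame = base frame: x ahead of the robot, y to its left, z up, the work surface at z = 0. Lengths are in m, angles in rad, forces in N, time in s.
With the tool pointing down it reaches from about 0.35 to 0.9 m from the base axis. Payload 8.1 kg.
Tool frame: the origin (TCP) lies between the finger pads; the fingertips stand arm.nose_length ahead of it and the grasp point (between the pads) lies 6 mm ahead of it (arm.nose_length is the distance from the TCP to the fingertips, in m); z points along the fingers, y is the line along which they close (so a half turn about z gives the same grasp; the last joint's range is limited). The gripper opens to 85 mm and grips with 20 to 120 N. Pads are 22 mm wide; open, the fingers measure 114 mm over their backs; the gripper's body (76 mm by 85 mm) begins 54 mm behind the grasp point. The pads swing forward as they close: fully open they stand 13 mm farther back than shut.
Start: joints at [1.223, 0.434, 0.025, 1.573, -0.012, 1.134, -0.075], TCP at [0.151, -0.606, 0.256] pointing down, gripper open.
Joint ranges: [-2.62, 2.62], [-0.44, 2.09], [-1.27, 1.32], [0.08, 2.57], [-1.32, 4.46], [0.12, 2], [-2.74, 2.74]. Speed limits (rad/s): [2.22, 2.22, 3.01, 3.01, 3.14, 3.14, 3.14].

INTERFACE

Orientations are given as a unit quaternion [x, y, z, w].
In Python, from station import arm gives the robot as it stands.
- The arm moves only by the tool jog_arm, never from a script. Its arguments are lists of equal length, an entry for each row: "xyz": the shift along the tool's x, y, z in cm, a list of three; "roll": the turn about the tool's z in rad; "hand": the closure, from 0 (fully open) to 1 (shut). A call has 1 to 8 rows; each row is the pose to reach, as a shift and turn from the pose commanded when the call began, along the tool's axes at that moment; what a row does not reach only later rows make up. A row lasts 1/12 s, in which the tool goes at most 41.7 mm and 7.16 degrees, less where a joint would pass 70% of its speed; a pose out of reach is approached as far as the arm can. A call with a gripper value outside its range is refused whole. The fingers move at their own pace and stop on an object; "squeeze" is the grip in N (left out, the last holds). Time passes only in rows, so rows that repeat a pose let the fingers close. It gives the time, the measured TCP pose, the force, the opening and the grip force at its end, in the units of the state.
- arm.get_state(): the state, without advancing time (a new reading comes with each control period).
- arm.capture(name): name is "scene" or "top"; returns the picture (480x640x3 uint8, blue, green, red); there is no depth.
- arm.camera_info(name): a dict with "fx", "fy", "cx", "cy" (pixels), "k1" (the pictures are not rectified: a ray, as slopes to the right and down, at radius r is drawn at 1 + k1 r^2 times it, then the intrinsics apply), "R" (3x3) and "t" (3): a world point X has camera coordinates R X + t. Camera axes: x right, y down, z forward; pixel columns grow to the right and rows downward; lengths in m; the calibration is good to about 2 mm. A picture is of the moment at which its call begins. camera_info takes no time and is no camera call.
- arm.hand_in(): hands the job in; it is judged then, once.
The state is a dict: "clock": time; "joints": joint angles; "dq": joint speeds; "joint_torque": joint torques, N m; "tool_pos": TCP position; "tool_rot": TCP orientation; "force": force on the tool from outside, world axes, zero at the start; "torque": the same for the moment, N m; "opening": opening from 0.0 (shut) to 1.0 (fully open); "finger_force": force on a finger pad.
Only numpy, scipy, OpenCV 4.12 (cv2) and the standard library are available. Lean on these libraries where they do the work, as an engineer would, in place of code of your own. Each camera call takes 0.05 s, during which the arm holds its last target. There are 200 camera calls.

TASK

Close the steel consumables chest on the welding bench: take its folding stay by the knob, lift the knee up past centre until it stays folded by itself, let go, and then press the lid gently down until it is fully shut and press it home on its seal with about 10 N for a moment. Do not force the lid while the stay is locked, do not let the stay snap back, do not lean hard on the lid (16 N at most) or slam it, and leave the hammer, the tube and the collar where they lie.

Things in the scene. Friction and masses are not known exactly. Their poses are not given: they have to be found in the camera images.
- chest: Grey sheet-steel chest fixed to the bench, 220 (x) x 300 (y) x 120 (z) mm. Origin: centre of its underside; at yaw 0 its front faces the robot (-x). The lid hinge axis runs along the chest's y at chest x 110, z 120 mm. A folding stay of two flat bars is outside its -y side (right-hand side seen from the robot); the stay's lower pivot is at chest x -85, z 100 mm.
- lid_angle (a joint): Lid angle, rad: 0 = propped open as found (0.95 rad above level, hinged at the far rim, free edge towards the robot), growing as it comes down; 0.95 = shut. Stiff damped friction hinge (1.3 N m, plus 0.8 N m per rad/s): with the stay folded the lid stays where it is left and must be pressed, 2 to 8 N near the free edge if slow. Shut, the seal gives only about 0.6 mm at 6 N, 1.7 mm at 16 N.
- stay_knee (a joint): Knee angle of the stay, rad: 0 = locked on its stop, knee 8 mm below the straight line; 0.18 = straight (dead centre); larger = folded upwards; 2.14 when the lid is shut. A spring pulls it back to 0: let go short of about 0.55 it snaps back and locks; from about 0.75 on the stiff lid hinge keeps it folded. Folding it draws the lid down.
- knob_grip (a point): Grip point on the axis of the stay's knob: plain round steel bar, 14 mm diameter, standing out level from the knee along the chest's -y, from 155 to 229 mm off the chest's middle; the point is 212 mm off. Locked, it lies at chest x -9, z 146 mm. It swings up and frontwards on an 88 mm circle about the lower pivot. 6 to 18 N lifts it. Pinch from above, fingers closing along chest x.
- stay_lower: The stay's lower bar, 88 mm between pivots, 16 mm deep, with the knob fixed to its knee end. Origin on the lower pivot at the chest's middle plane; for grasping use knob_grip.
- lid_press (a point): A point on the outer (upper) face of the lid, on its centre line, 190 mm from the hinge axis and 30 mm short of the free edge: where to press. The outer face is 12 mm from the hinge plane.
- lid: The lid: flat grey steel panel 222 x 300 x 12 mm, 0.5 to 0.9 kg, a small pull lip at the middle of its free edge. Origin on the hinge axis at the chest's middle; the panel runs along its own -x, its own +z is the outward normal of the outer face.
- hammer: Bystander: workshop hammer lying on the bench.
- tube: Bystander: piece of square steel tube, 50 x 120 x 50 mm, on the bench.
- collar: Bystander: steel collar, 60 mm diameter, 25 mm high, on the bench.

How it is judged:
On the way, in this order (a step that is already met when the one before it is completed fails the run):
1. the knee is lifted past centre and stays folded by itself, nothing touching the stay, the lid not yet shut (value of joint stay_knee above 0.5 rad and contact force between anything else and stay_lower below 0.2 N and value of joint lid_angle below 0.7 rad), for 0.2 s.
2. the lid is fully shut and pressed home on its seal with more than 6 N (value of joint lid_angle above 0.942 rad and contact force between the fingers and lid above 6 N), for 0.2 s.
At the end, for the whole second after the job is handed in: The lid lies shut on its seal (joint lid_angle above 0.942, i.e. within about 2 mm at the free edge) and at rest, with the stay folded (stay_knee above 1.9) (value of joint lid_angle above 0.942 rad and value of joint stay_knee above 1.9 rad and angular speed of lid below 0.05 rad/s); the robot touches nothing.
It fails at once if lid pressed with more than 6 N while the stay is still locked (knee below 0.18) (value of joint stay_knee below 0.18 rad and contact force between anything else and lid above 6 N).
It fails at once if lid pressed with more than 16 N (contact force between anything else and lid above 16 N).
It fails at once if the stay snaps back towards its lock (knee unfolding faster than 2.5 rad/s) (velocity of joint stay_knee below -2.5 rad/s).
It fails at once if lid slammed: faster than 0.9 rad/s (velocity of joint lid_angle above 0.9 rad/s).
It fails at once if hammer, tube or collar moved by more than 15 mm (distance of any of hammer, tube, collar from where it was at the start of the episode above 0.015 m).
It also fails if it takes over 64 s, if anything falls off the work surface, if the arm or the gripper's body presses on something with over 40 N, if the wrist force passes 120 N, or if a joint passes its speed limit or range.

## Working session

There is one attempt and no reset: what is moved stays moved. The work goes in short steps, Python scripts to look and compute and a tool call to move; the robot and the scene stay as the last step left them, time stands still between calls to the robot, and variables do not carry over. Pictures are saved under pics/ and viewed, at most 10 in all, crops included, and the job is handed in when it is done.

Besides the shell and the picture viewer there is one more tool, called after ">>>" as name(argument=value, ...), one argument or row to a line, values as JSON. jog_arm: Moves the arm, as the interface text tells. Its arguments: {"type":"object","properties":{"xyz":{"type":"array","items":{"type":"array","items":{"type":"number"}}},"roll":{"type":"array","items":{"type":"number"}},"hand":{"type":"array","items":{"type":"number"}},"squeeze":{"type":"number"}},"required":["xyz","roll","hand"]}

```bash
mkdir -p pics; cat > h.py <<'E'
import numpy as np, cv2
from station import arm
def ray(cam,u,v):
    c=arm.camera_info(cam); xd=np.array([(u-c['cx'])/c['fx'],(v-c['cy'])/c['fy']]); x=xd.copy()
    for _ in range(20): x=xd/(1+c['k1']*(x@x))
    R=np.array(c['R']); t=np.array(c['t']); return -R.T@t, R.T@np.array([x[0],x[1],1.])
def plane(cam,u,v,z):
    o,d=ray(cam,u,v); return o+d*(z-o[2])/d[2]
def tri(p,q):
    a,d=ray('scene',*p); b,e=ray('top',*q)
    s=np.linalg.lstsq(np.c_[d,-e],b-a,rcond=None)[0]; P,Q=a+d*s[0],b+e*s[1]; return (P+Q)/2,np.linalg.norm(P-Q)
def proj(cam,X):
    c=arm.camera_info(cam); p=np.array(c['R'])@np.array(X)+np.array(c['t']); s=p[:2]/p[2]; s=s*(1+c['k1']*(s@s)); return s*[c['fx'],c['fy']]+[c['cx'],c['cy']]
E
python3 - <<'E'
from h import *
for n in('scene','top'): cv2.imwrite(f'pics/{n}0.png',arm.capture(n)); c=arm.camera_info(n); print(n,-np.array(c['R']).T@np.array(c['t']),c['fx'],c['k1'])
s=arm.get_state(); print(s, arm.nose_length)
E
```

```text
scene [0.64917123 0.66386189 1.28984684] 528.9979003230346 -0.046198857195833005
top [0.31871926 0.01050678 1.43186843] 553.0680821284237 -0.06906345551258429
{'clock': 0.1, 'joints': array([ 1.22341054,  0.43519087,  0.02497576,  1.57398662, -0.01157309,
        1.13397939, -0.07510321]), 'dq': array([ 0.00134943, -0.00298629, -0.00064518, -0.00076515,  0.00178467,
       -0.00098426, -0.00028467]), 'joint_torque': array([ 3.67547371e-03, -6.71749091e+01,  1.02849830e+00, -3.16900027e+01,
        1.58716139e-02,  7.21630000e-03,  2.35575510e-05]), 'tool_pos': array([ 0.15131473, -0.60599296,  0.25558865]), 'tool_rot': array([ 9.92522929e-01,  1.22056260e-01, -1.63247353e-04, -6.90908544e-04]), 'force': array([-0.40493273, -0.5425589 ,  0.00468318]), 'torque': array([ 0.00410167, -0.01035407,  0.01328937]), 'finger_force': 0.0, 'opening': 0.9947611599579357} 0.025
```

View pics/scene0.png

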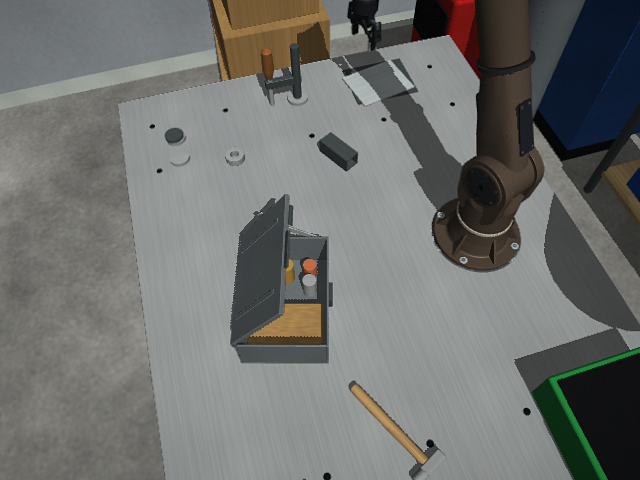

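View pics/top0.png

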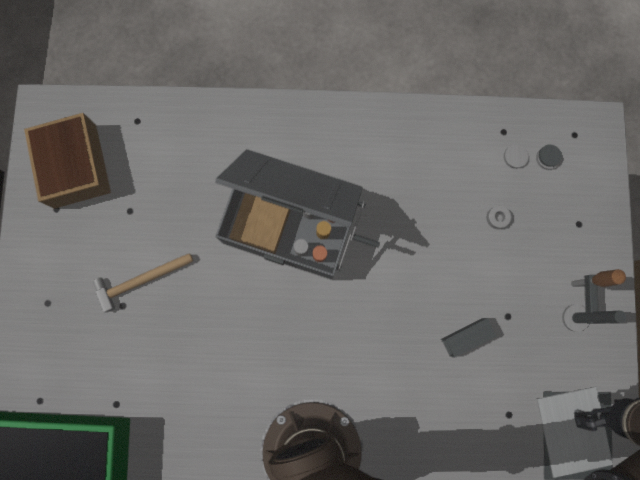

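The scene view shows the chest at about (285,290) with its lid open. In the top view the chest is at about (290,215), its knob is near (385,240), the tube is at (472,337), the hammer at (150,280) and the collar at (500,217). I'll zoom in on the chest.

```bash
python3 - <<'E'
from h import *
t=cv2.imread('pics/top0.png')[140:290,205:405]; t=cv2.convertScaleAbs(t,alpha=1.8,beta=10)
cv2.imwrite('pics/topz.png',cv2.resize(t,None,fx=4,fy=4,interpolation=cv2.INTER_CUBIC))
t=cv2.imread('pics/scene0.png')[185:370,220:340]; t=cv2.convertScaleAbs(t,alpha=1.8,beta=10)
cv2.imwrite('pics/scz.png',cv2.resize(t,None,fx=3.2,fy=3.2,interpolation=cv2.INTER_CUBIC))
E
```

```text
(no output)
```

View pics/topz.png

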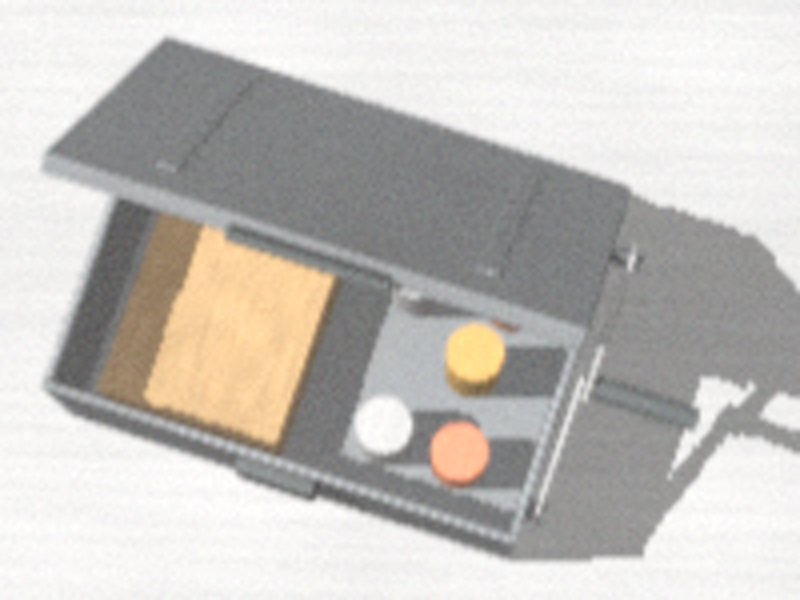

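View pics/scz.png

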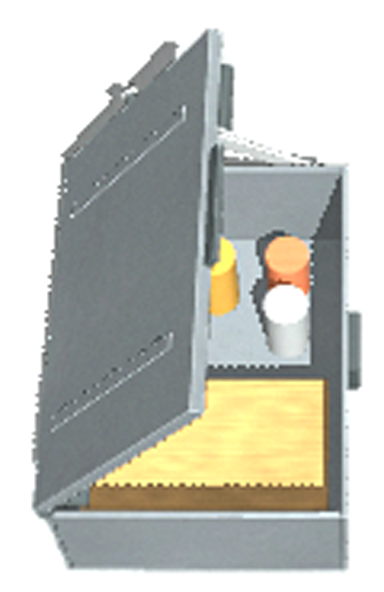

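The zoom shows the front rim corners at top pixels (217,236) and (334,275.5). The knob runs from (353,236.5) to its tip at (378.7,243), and the lid's free edge is towards the robot.

```bash
cat >> h.py <<'E'
def chest():
    A=plane('top',217.2,236.3,.12); B=plane('top',333.6,275.3,.12)   # front left, front right
    y=(A-B)/np.linalg.norm(A-B); x=np.array([y[1],-y[0],0]); O=(A+B)/2+.11*x; O[2]=0
    return O,x,y,A,B
E
python3 - <<'E'
from h import *
O,x,y,A,B=chest(); print('len',np.linalg.norm(A-B),'O',O,'yaw',np.arctan2(x[1],x[0]))
W=lambda a,b,c: O+a*x+b*y+np.array([0,0,c])
for n,p in dict(kb=(353.3,236.5),kt=(378.7,242.6)).items():
    P=plane('top',*p,.146)-O; print(n,P@x,P@y)
# predicted
z=lambda p:(4*(p[0]-205),4*(p[1]-140))
for n,p in dict(kt=(-.009,-.229,.146),kb=(-.009,-.155,.146),lidR=(.11-.222*np.cos(.95)-.0*np.sin(.95),-.15,.12+.222*np.sin(.95)),lidL=(.11-.222*np.cos(.95),.15,.12+.222*np.sin(.95)),FL=(-.11,.15,.12),FR=(-.11,-.15,.12)).items():
    a=proj('top',W(*p)); b=proj('scene',W(*p)); print(n,np.round(z(a)),np.round([3.2*(b[0]-220),3.2*(b[1]-185)]), W(*p).round(3))
print('grip',W(-.009,-.212,.146))
E
```

```text
len 0.29445030135210865 O [0.58049448 0.06932769 0.        ] yaw -0.29459670880211203
kb -0.01070098396598828 -0.16223692016336594
kt -0.0054154622133598855 -0.2234787944274673
kt [702. 419.] [225.  60.] [ 0.505 -0.147  0.146]
kb [582. 379.] [222. 134.] [ 0.527 -0.076  0.146]
lidR [588. 348.] [223.  24.] [ 0.519 -0.069  0.301]
lidL [ 45. 168.] [205. 405.] [0.606 0.218 0.301]
FL [ 44. 384.] [347. 507.] [0.519 0.245 0.12 ]
FR [519. 543.] [347. 157.] [ 0.432 -0.042  0.12 ]
grip [ 0.51032717 -0.13092602  0.146     ]
```

>>> jog_arm(
  xyz=[
    [3, -2.3, -0.5],
    [6, -4.6, -1],
    [9, -7, -1.5],
    [12, -9.2, -2],
    [15, -11.5, -2.5],
    [18, -14, -3],
    [21, -16.3, -3.5],
    [23, -18.5, -4],
  ],
  roll=[-0.06, -0.12, -0.19, -0.25, -0.31, -0.38, -0.45, -0.51],
  hand=[0, 0, 0, 0, 0, 0, 0, 0],
)

```text
clock: 0.77
tool_pos: [0.3319, -0.3684, 0.2964]
tool_rot: [0.929, 0.371, 0.0, -0.0]
force: [2.1, -0.8, 0.2]
opening: 1.001
finger_force: 0.0
```

```bash
cat >> h.py <<'E'
from scipy.spatial.transform import Rotation as Ro
def go(a,b,c,ychest=True):
    """shift (cm, tool axes) and roll to bring TCP to chest point"""
    O,x,y,*_=chest(); s=arm.get_state(); R=Ro.from_quat(s['tool_rot']).as_matrix()
    T=O+a*x+b*y+np.array([0,0,c]); d=R.T@(T-s['tool_pos'])
    ty=R[:,1]; g=x if ty@x>0 else -x
    w=np.arctan2(ty[0]*g[1]-ty[1]*g[0],ty[:2]@g[:2])
    P=s['tool_pos']-O
    print('t',s['clock'],'chest pos',(np.array([P@x,P@y,P[2]])*1e3).round(1),'shift cm',(d*100).round(2),'roll',(-w).round(3),'F',s['force'].round(1),'ff',round(s['finger_force'],1),'op',round(s['opening'],3),'j',s['joints'].round(2),'z',R[:,2].round(3))
E
python3 -c "
from h import *
go(-.009,-.215,.26)"
```

```text
t 0.7667 chest pos [-110.8 -491.1  296.4] shift cm [29.04 -4.75  3.66] roll -0.515 F [ 2.1 -0.8  0.2] ff 0.0 op 1.001 j [ 0.9   0.2  -0.21  1.81  0.04  1.14 -0.13] z [ 0.001  0.001 -1.   ]
```

>>> jog_arm(
  xyz=[
    [4, -0.7, 0],
    [8, -1.3, 0],
    [12, -2, 0],
    [16, -2.6, 0.3],
    [20, -3.3, 1],
    [24, -3.9, 2],
    [27, -4.5, 3],
    [29, -4.8, 3.6],
  ],
  roll=[-0.07, -0.14, -0.21, -0.28, -0.35, -0.42, -0.48, -0.515],
  hand=[0, 0, 0, 0, 0, 0, 0, 0],
)

```text
clock: 1.43
tool_pos: [0.5093, -0.1336, 0.2592]
tool_rot: [0.803, 0.596, 0.0, -0.001]
force: [-0.1, 0.1, -0.5]
opening: 1.0
finger_force: 0.0
```

```bash
python3 - <<'E'
from h import *
go(-.009,-.215,.152)
t=arm.capture('top')[180:300,300:440]; s=arm.capture('scene')[130:290,220:380]
t=cv2.resize(cv2.convertScaleAbs(t,alpha=1.8,beta=10),None,fx=3,fy=3,interpolation=cv2.INTER_CUBIC); s=cv2.resize(cv2.convertScaleAbs(s,alpha=1.8,beta=10),(360,360),interpolation=cv2.INTER_CUBIC)
cv2.imwrite('pics/a1.png',np.hstack([t,s]))
E
```

```text
t 1.4333 chest pos [  -9.2 -214.9  259.2] shift cm [-0.03  0.03 10.72] roll 0.001 F [-0.1  0.1 -0.5] ff 0.0 op 1.0 j [ 0.51  0.31 -0.45  1.78  0.15  1.08 -0.29] z [-0.     0.002 -1.   ]
```

View pics/a1.png

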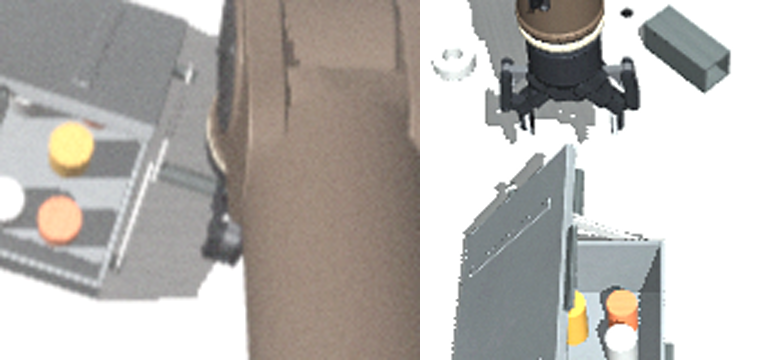

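The wrist is above the knob, with the fingers straddling it along chest x. I'm descending.

>>> jog_arm(
  xyz=[
    [0, 0, 2],
    [0, 0, 4],
    [0, 0, 6],
    [0, 0, 8],
    [0, 0, 9],
    [0, 0, 10],
    [0, 0, 10.7],
    [0, 0, 10.7],
  ],
  roll=[0, 0, 0, 0, 0, 0, 0, 0],
  hand=[0, 0, 0, 0, 0, 0, 0, 0],
)

```text
clock: 2.2
tool_pos: [0.5076, -0.1378, 0.1524]
tool_rot: [0.805, 0.593, -0.0, -0.0]
force: [0.3, 0.6, 0.6]
opening: 0.998
finger_force: 0.0
```

>>> jog_arm(
  xyz=[
    [0, 0, 0],
    [0, 0, 0],
    [0, 0, 0],
    [0, 0, 0],
    [0, 0, 0],
    [0, 0, 0],
  ],
  roll=[0, 0, 0, 0, 0, 0],
  hand=[0.5, 0.55, 0.6, 0.65, 0.68, 0.7],
  squeeze=25,
)

```text
clock: 2.7
tool_pos: [0.5083, -0.1375, 0.1536]
tool_rot: [0.805, 0.593, 0.0, 0.0]
force: [-0.0, 0.4, 1.3]
opening: 0.301
finger_force: 0.0
```

```bash
python3 - <<'E'
from h import *
go(-.009,-.215,.152)
t=arm.capture('top')[180:300,300:440]; s=arm.capture('scene')[140:260,240:360]
t=cv2.resize(cv2.convertScaleAbs(t,alpha=1.8,beta=10),None,fx=3,fy=3,interpolation=cv2.INTER_CUBIC); s=cv2.resize(cv2.convertScaleAbs(s,alpha=1.8,beta=10),(360,360),interpolation=cv2.INTER_CUBIC)
cv2.imwrite('pics/a2.png',np.hstack([t,s]))
E
```

```text
t 2.7 chest pos [  -9.1 -218.9  153.6] shift cm [0.39 0.   0.16] roll -0.006 F [-0.   0.4  1.3] ff 0.0 op 0.301 j [ 0.48  0.43 -0.42  1.91  0.23  0.85 -0.36] z [ 0. -0. -1.]
```

View pics/a2.png

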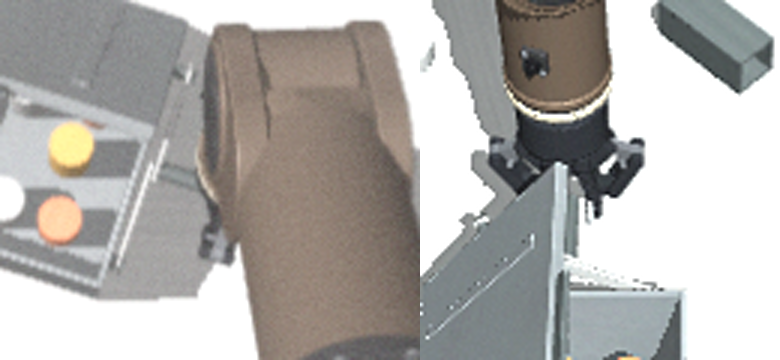

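The lid is clear of the wrist, and the fingers at right image (600,200) sit around the knob. I'm shifting 4 mm inwards and closing in stages.

>>> jog_arm(
  xyz=[
    [0.2, 0, 0.1],
    [0.4, 0, 0.1],
    [0.4, 0, 0.1],
    [0.4, 0, 0.1],
    [0.4, 0, 0.1],
    [0.4, 0, 0.1],
  ],
  roll=[0, 0, 0, 0, 0, 0],
  hand=[0.7, 0.72, 0.74, 0.76, 0.78, 0.78],
  squeeze=25,
)

```text
clock: 3.3
tool_pos: [0.5093, -0.1338, 0.1523]
tool_rot: [0.805, 0.593, -0.0, -0.0]
force: [0.5, 0.8, -0.1]
opening: 0.223
finger_force: 0.0
```

>>> jog_arm(
  xyz=[
    [0, 0, 0],
    [0, 0, 0],
    [0, 0, 0],
    [0, 0, 0],
  ],
  roll=[0, 0, 0, 0],
  hand=[0.8, 0.82, 0.84, 0.86],
  squeeze=25,
)

```text
clock: 3.63
tool_pos: [0.5099, -0.134, 0.1525]
tool_rot: [0.805, 0.593, 0.0, 0.0]
force: [3.1, -1.7, -1.2]
opening: 0.153
finger_force: 24.3
```

```bash
python3 -c "
from h import *
go(-.009,-.215,.152)"
```

```text
t 3.6333 chest pos [  -8.5 -215.   152.5] shift cm [ 0.   -0.05  0.05] roll -0.007 F [ 3.1 -1.7 -1.2] ff 24.3 op 0.153 j [ 0.47  0.43 -0.42  1.91  0.23  0.85 -0.37] z [ 0.001 -0.    -1.   ]
```

Opening 13 mm, so the knob is held. Next I'll firm the grip and lift along the 88 mm arc.

>>> jog_arm(
  xyz=[
    [0, 0, 0],
    [0, 0, 0],
    [0, -0.13, -0.21],
    [0, -0.27, -0.42],
    [0, -0.4, -0.6],
    [0, -0.53, -0.78],
    [0, -0.67, -0.95],
    [0, -0.81, -1.12],
  ],
  roll=[0, 0, 0, 0, 0, 0, 0, 0],
  hand=[0.95, 0.95, 0.95, 0.95, 0.95, 0.95, 0.95, 0.95],
  squeeze=60,
)

```text
clock: 4.3
tool_pos: [0.5028, -0.1318, 0.1638]
tool_rot: [0.805, 0.593, 0.001, 0.001]
force: [6.2, -2.8, -3.1]
opening: 0.14
finger_force: 58.4
```

```bash
python3 -c "
from h import *
go(-.0171,-.215,.1637)"
```

```text
t 4.3 chest pos [ -16.  -215.   163.8] shift cm [-0.   -0.11  0.01] roll -0.007 F [ 6.2 -2.8 -3.1] ff 58.4 op 0.14 j [ 0.48  0.4  -0.42  1.92  0.22  0.86 -0.36] z [ 0.003 -0.001 -1.   ]
```

>>> jog_arm(
  xyz=[
    [0, 0.1, -0.17],
    [0, -0.1, -0.34],
    [0, -0.25, -0.5],
    [0, -0.4, -0.65],
    [0, -0.57, -0.81],
    [0, -0.73, -0.96],
    [0, -0.9, -1.1],
    [0, -1.07, -1.24],
  ],
  roll=[0, 0, 0, 0, 0, 0, 0, 0],
  hand=[0.95, 0.95, 0.95, 0.95, 0.95, 0.95, 0.95, 0.95],
)

```text
clock: 4.97
tool_pos: [0.4925, -0.1286, 0.1759]
tool_rot: [0.805, 0.593, 0.001, 0.001]
force: [9.0, -4.6, -12.1]
opening: 0.14
finger_force: 58.3
```

```bash
python3 -c "
from h import *
go(-.0278,-.215,.1761)"
```

```text
t 4.9667 chest pos [ -26.7 -215.   175.9] shift cm [-0.   -0.11 -0.02] roll -0.007 F [  9.   -4.6 -12.1] ff 58.3 op 0.14 j [ 0.49  0.37 -0.43  1.93  0.2   0.88 -0.35] z [ 0.003 -0.    -1.   ]
```

>>> jog_arm(
  xyz=[
    [0, -0.2, -0.16],
    [0, -0.43, -0.32],
    [0, -0.67, -0.49],
    [0, -0.91, -0.63],
    [0, -1.16, -0.79],
    [0, -1.4, -0.91],
    [0, -1.6, -1.02],
    [0, -1.75, -1.1],
  ],
  roll=[0, 0, 0, 0, 0, 0, 0, 0],
  hand=[0.95, 0.95, 0.95, 0.95, 0.95, 0.95, 0.95, 0.95],
)

```text
clock: 5.63
tool_pos: [0.4776, -0.1241, 0.188]
tool_rot: [0.805, 0.593, 0.002, 0.003]
force: [12.9, -5.6, -7.7]
opening: 0.139
finger_force: 58.4
```

>>> jog_arm(
  xyz=[
    [0, 0, 0],
    [0, 0, 0],
  ],
  roll=[0, 0],
  hand=[0.95, 0.95],
)

```text
clock: 5.8
tool_pos: [0.4775, -0.1241, 0.188]
tool_rot: [0.805, 0.593, 0.002, 0.002]
force: [11.0, -6.4, -4.1]
opening: 0.14
finger_force: 58.8
```

```bash
python3 - <<'E'
from h import *
go(-.0453,-.215,.187)
t=arm.capture('top')[140:300,200:400]; s=arm.capture('scene')[140:300,220:340]
t=cv2.resize(cv2.convertScaleAbs(t,alpha=1.8,beta=10),(450,360),interpolation=cv2.INTER_CUBIC); s=cv2.resize(cv2.convertScaleAbs(s,alpha=1.8,beta=10),(270,360),interpolation=cv2.INTER_CUBIC)
cv2.imwrite('pics/a3.png',np.hstack([t,s]))
E
```

```text
t 5.8 chest pos [ -42.4 -215.   188. ] shift cm [-0.   -0.29  0.1 ] roll -0.007 F [11.  -6.4 -4.1] ff 58.8 op 0.14 j [ 0.5   0.33 -0.44  1.95  0.18  0.89 -0.34] z [ 0.006 -0.002 -1.   ]
```

View pics/a3.png

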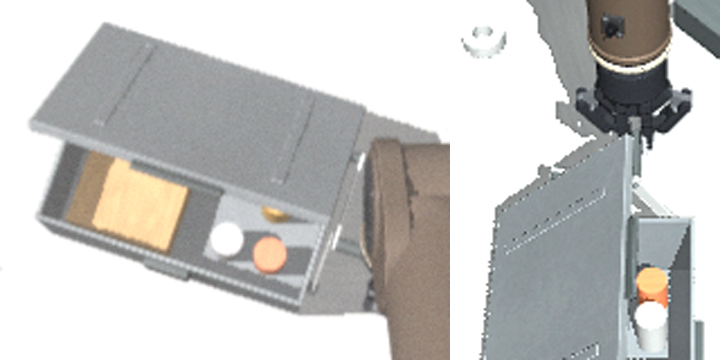

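The lid has come partly down and the lower bar has folded up. θ is about 1.09, which puts the knee near 1.1 rad, well past 0.75. I'm releasing gently.

>>> jog_arm(
  xyz=[
    [0, 0.1, 0.05],
    [0, 0.2, 0.1],
    [0, 0.2, 0.1],
    [0, 0.2, 0.1],
    [0, 0.2, 0.1],
    [0, 0.2, 0.1],
    [0, 0.2, 0.1],
    [0, 0.2, 0.1],
  ],
  roll=[0, 0, 0, 0, 0, 0, 0, 0],
  hand=[0.9, 0.88, 0.86, 0.84, 0.82, 0.8, 0.77, 0.74],
  squeeze=20,
)

```text
clock: 6.57
tool_pos: [0.4756, -0.1232, 0.1855]
tool_rot: [0.805, 0.593, -0.001, -0.001]
force: [0.9, 0.2, -0.1]
opening: 0.259
finger_force: 0.0
```

```bash
python3 -c "
from h import *
go(-.0453,-.215,.187)"
```

```text
t 6.5667 chest pos [ -44.5 -214.7  185.5] shift cm [-0.03 -0.08 -0.15] roll -0.006 F [ 0.9  0.2 -0.1] ff 0.0 op 0.259 j [ 0.5   0.34 -0.44  1.95  0.18  0.89 -0.34] z [-0.002  0.    -1.   ]
```

>>> jog_arm(
  xyz=[
    [0, 0, 0],
    [0, 0, 0],
    [0, 0, 0],
    [0, 0, -1],
    [0, 0, -3],
    [0, 0, -6],
    [0, 0, -9],
    [0, 0, -12],
  ],
  roll=[0, 0, 0, 0, 0, 0, 0, 0],
  hand=[0.6, 0.5, 0.5, 0.5, 0.5, 0.5, 0.5, 0.5],
)

```text
clock: 7.23
tool_pos: [0.4762, -0.1232, 0.3079]
tool_rot: [0.805, 0.593, 0.0, -0.0]
force: [1.3, -0.1, -0.3]
opening: 0.502
finger_force: 0.0
```

>>> jog_arm(
  xyz=[
    [0, 0, -2],
    [0, 0, -5],
    [0, 0, -7],
    [0, 0, -8],
    [0, 0, -8],
  ],
  roll=[0, 0, 0, 0, 0],
  hand=[0.6, 0.8, 1, 1, 1],
)

```text
clock: 7.65
tool_pos: [0.4773, -0.1234, 0.3884]
tool_rot: [0.805, 0.593, 0.001, 0.002]
force: [-0.1, -0.3, 1.0]
opening: -0.006
finger_force: 0.0
```

```bash
python3 - <<'E'
from h import *
go(-.085,0,.42)
t=arm.capture('top')[140:300,200:400]; s=arm.capture('scene')[140:300,220:340]
t=cv2.resize(cv2.convertScaleAbs(t,alpha=1.8,beta=10),(450,360),interpolation=cv2.INTER_CUBIC); s=cv2.resize(cv2.convertScaleAbs(s,alpha=1.8,beta=10),(270,360),interpolation=cv2.INTER_CUBIC)
cv2.imwrite('pics/a4.png',np.hstack([t,s]))
E
```

```text
t 7.65 chest pos [ -42.8 -214.4  388.4] shift cm [21.41 -4.35 -3.18] roll -0.006 F [-0.1 -0.3  1. ] ff 0.0 op -0.006 j [ 0.54  0.17 -0.46  1.64  0.08  1.35 -0.23] z [ 0.004 -0.001 -1.   ]
```

View pics/a4.png

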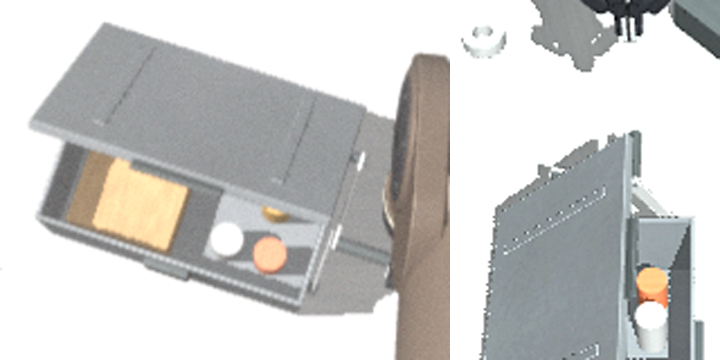

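The stay stays folded and the lid is held, with the gripper clear above it. I'll measure the lid angle from the free-edge corners at top (344.4,238.7) and (213.5,197) and plan the press arc.

```bash
cat >> h.py <<'E'
def C(a,r=.197): # TCP chest x,z for lid at a above level, front corner of shut fingertips on the face
    return .11-r*np.cos(a)+.012*np.sin(a)+.0145, .12+r*np.sin(a)+.012*np.cos(a)+.025
E
python3 - <<'E'
from h import *
O,x,y,*_=chest()
for yy,m in((-.15,(344.4,238.7)),(.15,(213.5,197))):
  for a in (.65,.7,.75,.8,.85):
    p=O+(.11-.222*np.cos(a))*x+yy*y+np.array([0,0,.12+.222*np.sin(a)]); print(yy,a,proj('top',p).round(1),m)
for a in (.9,.85,.8,.75,.7,.6,.5,.4,.3,.2,.1,0): print(a,(np.array(C(a))*1e3).round(1))
E
```

```text
-0.15 0.65 [343.7 251.3] (344.4, 238.7)
-0.15 0.7 [344.9 247.7] (344.4, 238.7)
-0.15 0.75 [346.2 244. ] (344.4, 238.7)
-0.15 0.8 [347.6 240. ] (344.4, 238.7)
-0.15 0.85 [349.  235.8] (344.4, 238.7)
0.15 0.65 [212.4 207.7] (213.5, 197)
0.15 0.7 [212.8 203.8] (213.5, 197)
0.15 0.75 [213.3 199.8] (213.5, 197)
0.15 0.8 [213.9 195.6] (213.5, 197)
0.15 0.85 [214.7 191.3] (213.5, 197)
0.9 [ 11.4 306.8]
0.85 [  3.5 300.9]
0.8 [ -4.1 294.7]
0.75 [-11.5 288.1]
0.7 [-18.4 281.1]
0.6 [-31.3 266.1]
0.5 [-42.6 250. ]
0.4 [-52.3 232.8]
0.3 [-60.2 214.7]
0.2 [-66.2 195.9]
0.1 [-70.3 176.6]
0 [-72.5 157. ]
```

>>> jog_arm(
  xyz=[
    [3, 0.6, 0],
    [6.5, 1.2, 0],
    [10, 1.8, 0],
    [13.5, 2.5, 0],
    [17, 3.1, 0],
    [19.5, 3.6, 0],
    [21.4, 3.9, 1],
    [21.4, 3.9, 3],
  ],
  roll=[0, 0, 0, 0, 0, 0, 0, 0],
  hand=[1, 1, 1, 1, 1, 1, 1, 1],
)

```text
clock: 8.42
tool_pos: [0.5782, 0.0747, 0.3551]
tool_rot: [0.803, 0.596, 0.001, -0.001]
force: [0.0, 1.0, -1.0]
opening: 0.004
finger_force: 0.0
```

>>> jog_arm(
  xyz=[
    [0, 0, 1],
    [0, 0, 1.8],
    [0, 0, 2.2],
    [0, 0, 2.2],
  ],
  roll=[0, 0, 0, 0],
  hand=[1, 1, 1, 1],
)

```text
clock: 8.75
tool_pos: [0.5767, 0.0681, 0.3328]
tool_rot: [0.806, 0.593, -0.001, -0.0]
force: [-0.6, 0.8, -0.6]
opening: -0.0
finger_force: 0.0
```

```bash
python3 -c "
from h import *
go(-.005,0,.294)"
```

```text
t 8.75 chest pos [ -3.2  -2.3 332.8] shift cm [ 0.23 -0.17  3.88] roll -0.008 F [-0.6  0.8 -0.6] ff 0.0 op -0.0 j [ 0.18  0.37 -0.55  1.53  0.2   1.3  -0.69] z [-0.002 -0.001 -1.   ]
```

>>> jog_arm(
  xyz=[
    [0.1, -0.1, 0.8],
    [0.2, -0.2, 1.6],
    [0.2, -0.2, 2.2],
    [0.2, -0.2, 2.6],
    [0.2, -0.2, 2.9],
    [0.2, -0.2, 3.1],
    [0.2, -0.2, 3.3],
    [0.2, -0.2, 3.3],
  ],
  roll=[0, 0, 0, 0, 0, 0, 0, 0],
  hand=[1, 1, 1, 1, 1, 1, 1, 1],
)

```text
clock: 9.42
tool_pos: [0.5759, 0.0717, 0.3006]
tool_rot: [0.805, 0.593, -0.0, -0.0]
force: [-0.4, -0.9, -0.9]
opening: 0.001
finger_force: 0.0
```

>>> jog_arm(
  xyz=[
    [0, 0, 0.15],
    [0, 0, 0.3],
    [0, -0.1, 0.5],
    [0, -0.2, 0.65],
    [0, -0.3, 0.8],
    [0, -0.4, 0.9],
  ],
  roll=[0, 0, 0, 0, 0, 0],
  hand=[1, 1, 1, 1, 1, 1],
)

```text
clock: 9.92
tool_pos: [0.572, 0.073, 0.2917]
tool_rot: [0.805, 0.593, -0.0, -0.0]
force: [-0.1, -0.7, 0.2]
opening: 0.001
finger_force: 0.0
```

```bash
python3 -c "
from h import *
go(-.0115,0,.288)"
```

```text
t 9.9167 chest pos [ -9.2   1.  291.7] shift cm [-0.11 -0.23  0.37] roll -0.006 F [-0.1 -0.7  0.2] ff 0.0 op 0.001 j [ 0.18  0.39 -0.55  1.61  0.21  1.21 -0.72] z [-0. -0. -1.]
```

>>> jog_arm(
  xyz=[
    [0, -0.1, 0.15],
    [0, -0.2, 0.3],
    [0, -0.3, 0.45],
    [0, -0.4, 0.6],
    [0, -0.5, 0.75],
    [0, -0.6, 0.9],
  ],
  roll=[0, 0, 0, 0, 0, 0],
  hand=[1, 1, 1, 1, 1, 1],
)

```text
clock: 10.42
tool_pos: [0.5677, 0.0748, 0.2845]
tool_rot: [0.805, 0.593, 0.002, 0.001]
force: [1.3, -0.1, 8.5]
opening: -0.002
finger_force: 3.7
```

```bash
python3 -c "
from h import *
go(-.0184,0,.281)"
```

```text
t 10.4167 chest pos [-13.8   1.6 284.5] shift cm [-0.16 -0.46  0.34] roll -0.007 F [ 1.3 -0.1  8.5] ff 3.7 op -0.002 j [ 0.18  0.38 -0.55  1.63  0.21  1.18 -0.72] z [ 0.004  0.    -1.   ]
```

>>> jog_arm(
  xyz=[
    [0, -0.22, 0.25],
    [0, -0.44, 0.5],
    [0, -0.65, 0.76],
    [0, -0.86, 1.02],
    [0, -1.06, 1.28],
    [0, -1.25, 1.55],
    [0, -1.43, 1.82],
    [0, -1.6, 2.1],
  ],
  roll=[0, 0, 0, 0, 0, 0, 0, 0],
  hand=[1, 1, 1, 1, 1, 1, 1, 1],
)

```text
clock: 11.08
tool_pos: [0.552, 0.0799, 0.2631]
tool_rot: [0.805, 0.593, 0.001, 0.001]
force: [-0.1, -0.2, 7.7]
opening: -0.002
finger_force: 3.3
```

```bash
python3 -c "
from h import *
go(-.0313,0,.2661)"
```

```text
t 11.0833 chest pos [-30.3   1.8 263.1] shift cm [-0.18 -0.1  -0.3 ] roll -0.007 F [-0.1 -0.2  7.7] ff 3.3 op -0.002 j [ 0.17  0.38 -0.55  1.7   0.22  1.13 -0.75] z [ 0.003  0.001 -1.   ]
```

>>> jog_arm(
  xyz=[
    [0, -0.22, 0.31],
    [0, -0.44, 0.62],
    [0, -0.65, 0.94],
    [0, -0.86, 1.26],
    [0, -1.06, 1.58],
    [0, -1.25, 1.9],
    [0, -1.43, 2.23],
    [0, -1.6, 2.57],
  ],
  roll=[0, 0, 0, 0, 0, 0, 0, 0],
  hand=[1, 1, 1, 1, 1, 1, 1, 1],
)

```text
clock: 11.75
tool_pos: [0.5363, 0.0847, 0.237]
tool_rot: [0.805, 0.593, 0.001, 0.0]
force: [-0.8, 0.4, 6.0]
opening: -0.0
finger_force: 2.6
```

>>> jog_arm(
  xyz=[
    [0, -0.16, 0.34],
    [0, -0.32, 0.68],
    [0, -0.46, 1.02],
    [0, -0.6, 1.36],
    [0, -0.73, 1.71],
    [0, -0.85, 2.06],
    [0, -0.97, 2.42],
    [0, -1.07, 2.78],
  ],
  roll=[0, 0, 0, 0, 0, 0, 0, 0],
  hand=[1, 1, 1, 1, 1, 1, 1, 1],
)

```text
clock: 12.42
tool_pos: [0.5258, 0.0879, 0.2089]
tool_rot: [0.805, 0.593, 0.001, 0.0]
force: [-1.8, 0.1, 5.9]
opening: 0.001
finger_force: 2.4
```

```bash
python3 -c "
from h import *
go(-.0602,0,.2147)"
```

```text
t 12.4167 chest pos [-57.8   1.9 208.9] shift cm [-0.19 -0.24 -0.58] roll -0.006 F [-1.8  0.1  5.9] ff 2.4 op 0.001 j [ 0.15  0.39 -0.55  1.82  0.24  0.99 -0.8 ] z [ 0.001  0.    -1.   ]
```

>>> jog_arm(
  xyz=[
    [0, -0.1, 0.36],
    [0, -0.2, 0.72],
    [0, -0.3, 1.08],
    [0, -0.4, 1.44],
    [0, -0.48, 1.8],
    [0, -0.56, 2.16],
    [0, -0.64, 2.52],
    [0, -0.7, 2.88],
  ],
  roll=[0, 0, 0, 0, 0, 0, 0, 0],
  hand=[1, 1, 1, 1, 1, 1, 1, 1],
)

```text
clock: 13.08
tool_pos: [0.5189, 0.0898, 0.1794]
tool_rot: [0.805, 0.593, 0.0, -0.0]
force: [-1.8, 1.8, 5.0]
opening: 0.001
finger_force: 1.9
```

>>> jog_arm(
  xyz=[
    [0, -0.05, 0.25],
    [0, -0.1, 0.5],
    [0, -0.15, 0.7],
    [0, -0.2, 0.9],
    [0, -0.23, 1.1],
    [0, -0.26, 1.3],
    [0, -0.28, 1.45],
    [0, -0.3, 1.6],
  ],
  roll=[0, 0, 0, 0, 0, 0, 0, 0],
  hand=[1, 1, 1, 1, 1, 1, 1, 1],
)

```text
clock: 13.75
tool_pos: [0.5164, 0.0902, 0.1635]
tool_rot: [0.805, 0.593, 0.0, 0.0]
force: [1.5, 0.8, 2.7]
opening: 0.002
finger_force: 1.3
```

```bash
python3 -c "
from h import *
go(-.0725,0,.157)"
```

```text
t 13.75 chest pos [-67.4   1.4 163.5] shift cm [-0.14 -0.51  0.65] roll -0.007 F [1.5 0.8 2.7] ff 1.3 op 0.002 j [ 0.13  0.43 -0.54  1.9   0.28  0.89 -0.85] z [ 0.001 -0.    -1.   ]
```

>>> jog_arm(
  xyz=[
    [0, 0, 0.1],
    [0, 0, 0.2],
    [0, 0, 0.3],
    [0, 0, 0.4],
    [0, 0, 0.4],
  ],
  roll=[0, 0, 0, 0, 0],
  hand=[1, 1, 1, 1, 1],
)

```text
clock: 14.17
tool_pos: [0.5159, 0.0902, 0.1593]
tool_rot: [0.805, 0.593, -0.0, -0.0]
force: [0.6, 1.2, 1.3]
opening: -0.001
finger_force: 0.8
```

>>> jog_arm(
  xyz=[
    [0, 0, 0.06],
    [0, 0, 0.12],
    [0, 0, 0.18],
    [0, 0, 0.18],
  ],
  roll=[0, 0, 0, 0],
  hand=[1, 1, 1, 1],
)

```text
clock: 14.5
tool_pos: [0.5158, 0.0903, 0.1576]
tool_rot: [0.805, 0.593, -0.0, -0.0]
force: [0.5, 1.2, 1.7]
opening: 0.005
finger_force: 0.9
```

>>> jog_arm(
  xyz=[
    [0, 0, 0.05],
    [0, 0, 0.1],
    [0, 0, 0.1],
    [0, 0, 0.1],
  ],
  roll=[0, 0, 0, 0],
  hand=[1, 1, 1, 1],
)

```text
clock: 14.83
tool_pos: [0.5158, 0.0903, 0.1567]
tool_rot: [0.805, 0.593, -0.0, -0.0]
force: [-1.9, 1.6, 3.0]
opening: -0.005
finger_force: 1.6
```

>>> jog_arm(
  xyz=[
    [0, 0, 0.05],
    [0, 0, 0.1],
    [0, 0, 0.1],
  ],
  roll=[0, 0, 0],
  hand=[1, 1, 1],
)

```text
clock: 15.08
tool_pos: [0.5158, 0.0903, 0.156]
tool_rot: [0.805, 0.593, -0.0, 0.0]
force: [-3.9, -0.3, 8.5]
opening: -0.001
finger_force: 4.4
```

>>> jog_arm(
  xyz=[
    [0, 0, 0.02],
    [0, 0, 0.03],
    [0, 0, 0.03],
    [0, 0, 0.03],
    [0, 0, 0.03],
    [0, 0, 0.03],
  ],
  roll=[0, 0, 0, 0, 0, 0],
  hand=[1, 1, 1, 1, 1, 1],
)

```text
clock: 15.58
tool_pos: [0.5158, 0.0903, 0.1559]
tool_rot: [0.805, 0.593, -0.0, 0.0]
force: [-4.0, -0.1, 9.9]
opening: 0.001
finger_force: 5.0
```

```bash
python3 - <<'E'
from h import *
go(-.0725,0,.157)
t=arm.capture('top')[140:300,200:400]; s=arm.capture('scene')[180:380,210:360]
t=cv2.resize(cv2.convertScaleAbs(t,alpha=1.8,beta=10),(450,360),interpolation=cv2.INTER_CUBIC); s=cv2.resize(cv2.convertScaleAbs(s,alpha=1.8,beta=10),(270,360),interpolation=cv2.INTER_CUBIC)
cv2.imwrite('pics/a5.png',np.hstack([t,s]))
E
```

```text
t 15.5833 chest pos [-68.    1.3 155.9] shift cm [-0.13 -0.45 -0.11] roll -0.006 F [-4.  -0.1  9.9] ff 5.0 op 0.001 j [ 0.13  0.44 -0.53  1.91  0.29  0.87 -0.86] z [-0. -0. -1.]
```

View pics/a5.png

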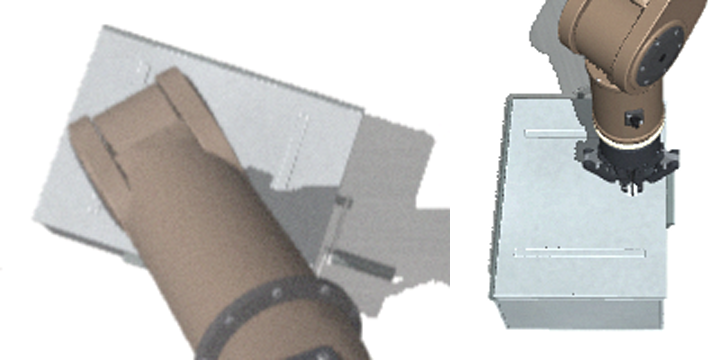

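The lid is shut flat and held at about 10 N for over 0.5 s. I'll back off gently.

>>> jog_arm(
  xyz=[
    [0, 0, 0],
    [0, 0, 0],
    [0, 0, -0.2],
    [0, 0, -0.6],
    [0, 0, -1.5],
    [0, 0, -3.5],
    [0, 0, -6.5],
    [0, 0, -10],
  ],
  roll=[0, 0, 0, 0, 0, 0, 0, 0],
  hand=[1, 1, 1, 1, 1, 1, 1, 1],
)

```text
clock: 16.35
tool_pos: [0.5151, 0.09, 0.2559]
tool_rot: [0.805, 0.593, -0.001, -0.001]
force: [0.3, -0.3, 0.1]
opening: 0.003
finger_force: 0.0
```

>>> jog_arm(
  xyz=[
    [0, 0, -2],
    [0, 0, -4],
    [0, 0, -5],
    [0, 0, -5],
    [0, 0, -5],
  ],
  roll=[0, 0, 0, 0, 0],
  hand=[1, 1, 1, 1, 1],
)

```text
clock: 16.77
tool_pos: [0.5161, 0.0902, 0.3053]
tool_rot: [0.805, 0.593, 0.0, 0.0]
force: [0.3, 1.0, -0.4]
opening: -0.004
finger_force: 0.0
```

```bash
python3 - <<'E'
from h import *
go(-.0725,0,.157)
t=arm.capture('top'); s=arm.capture('scene'); a=cv2.imread('pics/top0.png')
O,x,y,*_=chest()
# lid free-edge line check
for yy in(-.15,.15): print(proj('scene',O+(-.112)*x+yy*y+np.array([0,0,.132])))
s=s[180:480,210:460]; cv2.imwrite('pics/a6.png',cv2.resize(cv2.convertScaleAbs(s,alpha=1.5,beta=10),(500,600),interpolation=cv2.INTER_CUBIC))
E
```

```text
t 16.7667 chest pos [-67.7   1.3 305.3] shift cm [-0.13 -0.48 14.83] roll -0.007 F [ 0.3  1.  -0.4] ff 0.0 op -0.004 j [ 0.18  0.29 -0.58  1.71  0.17  1.19 -0.74] z [ 0. -0. -1.]
[329.27212842 231.55425268]
[329.43405738 341.54079238]
```

View pics/a6.png

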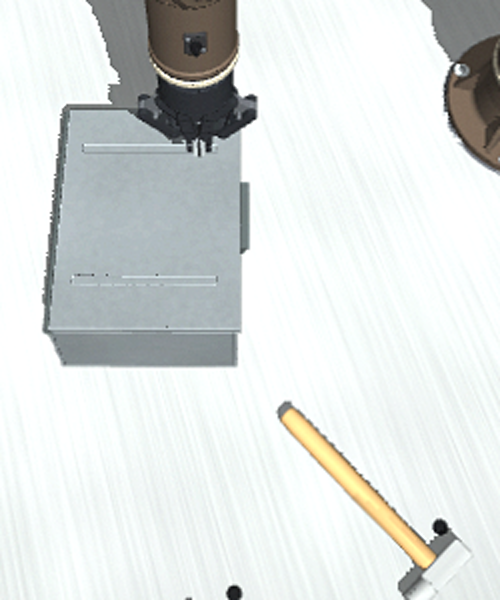

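The lid lies shut: its free edge is at scene column 330 and the predicted column is 329.4. The gripper is clear and the hammer hasn't moved. Handing in.

```bash
python3 -c "
from h import *
print(arm.hand_in())"
```

```text
the job is handed in; nothing more can be done
None
```

The job is handed in, with no verdict returned: the stay was folded past centre and let go, the lid was pressed shut and held on its seal at about 10 N, and the arm is clear; the hammer, tube and collar were never touched.

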